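# Pack the craft kit caddy, leaving the look-alikes

### The job

Pack the craft kit into the plywood caddy: stand the small wooden spool in the small low round holder, the dark wooden block on end in the square holder and the squat black pot in the deeper round cup, and lay the jar of picks lengthwise in the long trough, each sitting flat on the floor of its holder. Keep the pot upright all the while. Leave the larger spool and the tall pale bottle standing where they are; they do not belong to the kit.

Things in the scene. Friction and masses are not known exactly. Their poses are not given: they have to be found in the camera images.
- spool: the small empty wooden thread spool, waisted, standing upright: 26 mm diameter, 29 mm high, about 30 g. Origin: centre of the underside; z up. Loose, on the flat grey sorting board (260 x 360 mm, top 6 mm above the table). A fixed black stand arm slants up behind the board at x = 0.70 m: keep clear of it.
- block: dark brown wooden block standing on end: 24 (x) x 21 (y) x 34 (z) mm, about 30 g. Origin: centre of the underside; z up. Loose, on the flat grey sorting board (260 x 360 mm, top 6 mm above the table). A fixed black stand arm slants up behind the board at x = 0.70 m: keep clear of it.
- pick_jar: clear jar of wooden picks with a wooden cap, lying on its side: 33 (x) x 80 (y) x 33 (z) mm, long axis along its y, about 50 g. It does not roll. Origin: centre of the underside; z up. Loose, on the flat grey sorting board (260 x 360 mm, top 6 mm above the table). A fixed black stand arm slants up behind the board at x = 0.70 m: keep clear of it.
- pot: small squat black pot with a white screw cap, upright: 30 mm diameter, 48 mm high, about 50 g. Origin: centre of the underside; z up. Loose, on the flat grey sorting board (260 x 360 mm, top 6 mm above the table). A fixed black stand arm slants up behind the board at x = 0.70 m: keep clear of it.
- big_spool: the look-alike: a larger waisted wooden spool, 39 mm diameter, 48 mm high, upright; to be left where it stands. Origin: centre of the underside; z up. Loose, on the flat grey sorting board (260 x 360 mm, top 6 mm above the table). A fixed black stand arm slants up behind the board at x = 0.70 m: keep clear of it.
- tall_bottle: the look-alike: a slender pale paint bottle with a white cap, 33 mm diameter, 86 mm high, upright; to be left where it stands. Origin: centre of the underside; z up. Loose, on the flat grey sorting board (260 x 360 mm, top 6 mm above the table). A fixed black stand arm slants up behind the board at x = 0.70 m: keep clear of it.
- low_ring: the small, low round holder: inside diameter 44 mm, outside 50 mm, 10 mm high. One of four grey holders fixed in any order in a 2 x 2 grid (80 mm pitch along x, 105 along y) in a 166 x 216 mm plywood tray with a 14 mm high rim, all at the tray's yaw. Origin: centre of underside, 5 mm over the table; inner floor 3 mm above it; walls 3 mm; z up.
- deep_cup: the larger, deeper round holder: inside diameter 54 mm, outside 60 mm, 18 mm high. One of four grey holders fixed in any order in a 2 x 2 grid (80 mm pitch along x, 105 along y) in a 166 x 216 mm plywood tray with a 14 mm high rim, all at the tray's yaw. Origin: centre of underside, 5 mm over the table; inner floor 3 mm above it; walls 3 mm; z up.
- square_well: the square holder: inside 42 x 42 mm, outside 48 mm, 13 mm high. One of four grey holders fixed in any order in a 2 x 2 grid (80 mm pitch along x, 105 along y) in a 166 x 216 mm plywood tray with a 14 mm high rim, all at the tray's yaw. Origin: centre of underside, 5 mm over the table; inner floor 3 mm above it; walls 3 mm; z up.
- long_trough: the long rectangular holder: inside 51 (x) x 96 (y) mm, outside 57 x 102 mm, 13 mm high, long axis along its y. One of four grey holders fixed in any order in a 2 x 2 grid (80 mm pitch along x, 105 along y) in a 166 x 216 mm plywood tray with a 14 mm high rim, all at the tray's yaw. Origin: centre of underside, 5 mm over the table; inner floor 3 mm above it; walls 3 mm; z up.
Mind the look-alikes: they are no part of the job. What is shaped like the big_spool but blue is not meant.

How it is judged:
By the outcome, as a careful person would: the job done as asked, in the order asked, and still so for the second after the job is handed in, with the robot touching nothing.
It also fails if it takes over 128 s, if anything falls off the work surface, if the arm or the gripper's body presses on something with over 40 N, if the wrist force passes 120 N, or if a joint passes its speed limit or range.

### The arm

A 7-joint arm with a two-finger parallel gripper is mounted at the origin on a cart in front of the work surface, level with it; the furniture and walls round the work are solid. World frame = base frame: x ahead of the robot, y to its left, z up, the work surface at z = 0. Lengths are in m, angles in rad, forces in N, time in s.
With the tool pointing down it reaches from about 0.4 to 0.85 m from the base axis. Payload 4.5 kg.
Tool frame: the origin (TCP) lies at the very end of the fingers, on their centre line; the grasp point (between the pads) lies tcp_to_grasp behind it (tcp_to_grasp is the distance from the TCP to the grasp point, in m); z points along the fingers, y is the line along which they close (so a half turn about z gives the same grasp; the last joint's range is limited). The gripper opens to 88 mm and grips with 3 to 60 N. Pads are 18 mm wide; open, the fingers measure 123 mm over their backs; the gripper's body (75 mm by 187 mm) begins 45 mm behind the grasp point.
Start: joints at [0.034, 0.689, -0.195, 1.565, 0.157, 0.902, -0.215], TCP at [0.625, 0, 0.239] pointing down, gripper open.
Joint ranges: [-3.01, 3.01], [-0.46, 2.08], [-1.47, 1.51], [0.13, 2.56], [-1, 4.14], [0.04, 2.09], [-2.66, 2.66]. Speed limits (rad/s): [2.57, 2.57, 3.14, 3.14, 3.14, 3.14, 3.14].

### API

Orientations are given as a unit quaternion [w, x, y, z].
In Python, from cell import * gives the robot as it stands.
- The arm moves only by the tool carry_out, never from a script. Its argument "motion" is a list of rows, each a list of 7 numbers: the closure, from -1 (fully open) to 1 (shut), then the shift along the tool's x, y, z normalised to -1 to 1, where 1 is 60 cm, then the turn, a rotation vector about the tool's x, y, z normalised to -1 to 1, where 1 is 2 pi rad. In form: [[gripper, dx, dy, dz, rx, ry, rz], ...]. A call has 1 to 10 rows; each row is the pose to reach, as a shift and turn from the pose commanded when the call began, along the tool's axes at that moment, turning the shorter way round; what a row does not reach only later rows make up. A row lasts 1/12 s, in which the tool goes at most 41.7 mm and 7.16 degrees, less where a joint would pass 70% of its speed; a pose out of reach is approached as far as the arm can. A call with a number of a shift or a turn outside -1 to 1 is refused whole. A call with a gripper value outside its range is refused whole. The fingers move at their own pace and stop on an object; "force" is the grip in N (left out, the last holds). Time passes only in rows, so rows that repeat a pose let the fingers close. It gives the time, the measured TCP pose, the force, the opening and the grip force at its end, in the units of the state.
- state(): the state, without advancing time (a new reading comes with each control period).
- grab_frame(name): name is "scene" or "side" or "wrist"; returns the picture (400x640x3 uint8, red, green, blue); there is no depth.
- calibration(name): a dict with "fx", "fy", "cx", "cy" (pixels), "eye" and "rotation" of the camera in the world. Camera axes: x right, y down, z forward; pixel columns grow to the right and rows downward; lengths in m; the calibration is good to about 2 mm. A picture is of the moment at which its call begins: read the wrist's pose just before it. calibration takes no time and is no camera call; for the wrist camera it gives the pose at the moment of the call.
- sign_off(): hands the job in; it is judged then, once.
The state is a dict: "clock": time; "q": joint angles; "qvel": joint speeds; "joint_torque": joint torques, N m; "tool_pos": TCP position; "eef_rot": TCP orientation; "force": force on the tool from outside, world axes, zero at the start; "wrist_torque": the same for the moment, N m; "opening": finger opening in m; "gripper_force": force on a finger pad.
Only numpy, scipy, OpenCV 4.12 (cv2) and the standard library are available. Lean on these libraries where they do the work, as an engineer would, in place of code of your own. Each camera call takes 0.05 s, during which the arm holds its last target. There are 200 camera calls.

## Working session

There is one attempt and no reset: what is moved stays moved. The work goes in short steps, Python scripts to look and compute and a tool call to move; the robot and the scene stay as the last step left them, time stands still between calls to the robot, and variables do not carry over. Pictures are saved under pics/ and viewed, at most 14 in all, crops included, and the job is handed in when it is done.

Besides the shell and the picture viewer there is one more tool, called after ">>>" in YAML: its name, and indented under it one key for each argument. carry_out: Moves the arm, as the interface text tells. Scaled input: -1 to 1 covers 60 cm each way for a shift and 2 pi rad each way for a turn. Its arguments: {"type":"object","properties":{"motion":{"type":"array"},"force":{"type":"number"}},"required":["motion"]}

```bash
mkdir -p pics; ls; python3 - <<'E'
from cell import *
import cv2
s=state();print({k:s[k] for k in s})
for n in("scene","side","wrist"):
    c=calibration(n);print(n,c)
    f=grab_frame(n);cv2.imwrite(f"pics/{n}0.png",cv2.cvtColor(f,cv2.COLOR_RGB2BGR))
E
```

```text
pics
{'clock': 0.0, 'q': array([ 0.03377406,  0.689985  , -0.19453003,  1.56636145,  0.15731319,
        0.90249094, -0.21508066]), 'qvel': array([ 1.24937374e-04, -7.79623852e-04,  3.13609751e-04, -9.76514571e-04,
        8.51259987e-05, -4.52831597e-04,  1.80009224e-04]), 'joint_torque': array([ 3.38560185e-04, -5.27571630e+01, -1.26686912e+00, -1.53434461e+01,
       -5.26333472e-02,  6.56995355e-03,  1.65937727e-04]), 'tool_pos': array([ 6.24358831e-01, -2.82505946e-05,  2.37905170e-01]), 'eef_rot': array([-6.05028757e-04,  7.07052595e-01,  7.07160358e-01, -6.99917721e-04]), 'force': array([ 0.09459268, -0.28254572,  0.20232248]), 'wrist_torque': array([-0.01535873, -0.01560883, -0.03200681]), 'gripper_force': 0.0, 'opening': 0.08808283892489566}
scene {'fx': 496.0052523210236, 'fy': 496.0052523210236, 'cx': 311.62000853951776, 'cy': 201.08714924021712, 'eye': array([-0.17954566,  0.41811382,  0.93477766]), 'rotation': array([ 0.1917494 , -0.48078972,  0.79828883, -0.30790966])}
side {'fx': 390.4645066786094, 'fy': 390.4645066786094, 'cx': 316.81027684190303, 'cy': 201.23990675964424, 'eye': array([0.47157365, 0.76935742, 0.54019623]), 'rotation': array([ 0.02328561, -0.02764115,  0.88668492, -0.46095944])}
wrist {'fx': 278.4339138616485, 'fy': 278.4339138616485, 'cx': 322.62434848968076, 'cy': 198.4964260302567, 'eye': array([0.62397095, 0.07535881, 0.38368846]), 'rotation': array([ 1.47192451e-01,  9.89107368e-01,  4.82139207e-05, -9.97146677e-04])}
```

View pics/scene0.png

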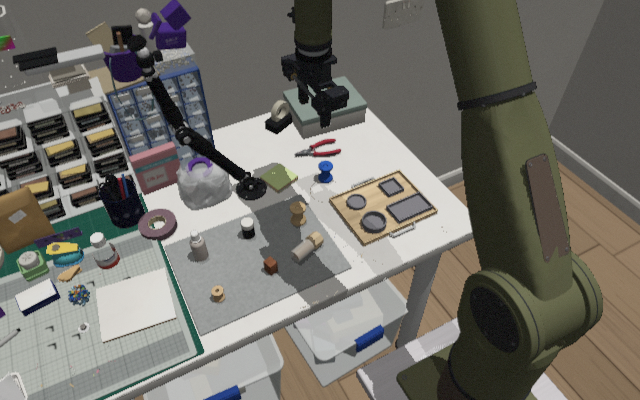

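View pics/side0.png

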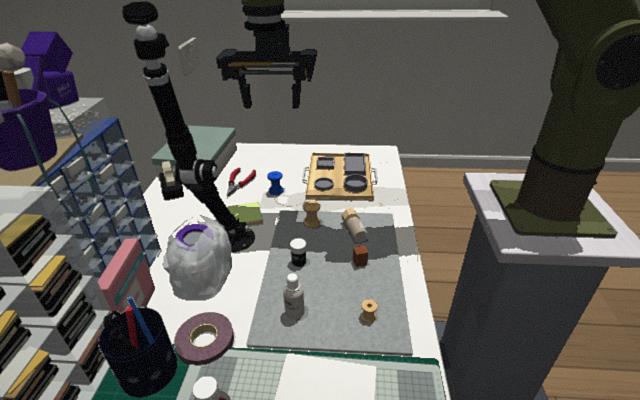

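View pics/wrist0.png

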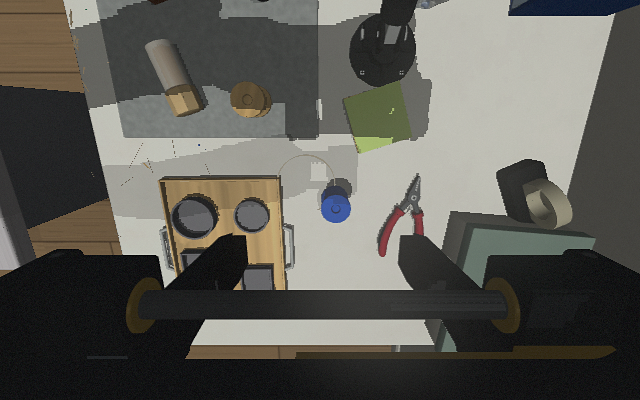

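```bash
python3 - <<'E'
import cell
print([n for n in dir(cell) if n[0]!='_'])
print(getattr(cell,'tcp_to_grasp',None))
E
```

```text
['PlanningError', 'calibration', 'grab_frame', 'sign_off', 'state', 'tcp_to_grasp']
0.0187
```

The scene view shows the candidates. Spool-like things are the small spool (217,294), the big spool (297,214) and a blue one (326,172). The block is at (271,265) and the jar at (308,247). For the pot, the candidates are the black one with a white cap (247,228), the pale bottle (198,247) and the bottles on the green mat (98,248). The tray is at (383,207). In the wrist view, the deep cup is at (195,215) and the low ring at (252,214), with the trough and the square well below them. By description I choose the small spool (217,294), the block (271,265), the jar (308,247) and the pot (247,228).

```bash
cat > h.py <<'E'
import numpy as np, cv2
from cell import *
from scipy.spatial.transform import Rotation as R
def rot(q): return R.from_quat([q[1],q[2],q[3],q[0]])
def ray(c,u,v):
    return rot(c["rotation"]).apply([(u-c["cx"])/c["fx"],(v-c["cy"])/c["fy"],1.])
def plane(c,u,v,z):
    d=ray(c,u,v); return c["eye"]+d*(z-c["eye"][2])/d[2]
def proj(c,p):
    k=rot(c["rotation"]).inv().apply(np.asarray(p)-c["eye"]); return c["cx"]+c["fx"]*k[0]/k[2],c["cy"]+c["fy"]*k[1]/k[2]
def save(n,f): cv2.imwrite(f"pics/{n}.png",cv2.cvtColor(f,cv2.COLOR_RGB2BGR))
def rel(p,yaw=None,down=True):
    """scaled row (without gripper) from current measured pose to TCP p, tool down, finger line at world angle yaw"""
    s=state(); T=rot(s["eef_rot"]); d=T.inv().apply(np.asarray(p)-s["tool_pos"])/0.6
    if yaw is None: return d,T.as_matrix()
    best=None
    for k in(0,np.pi):
        y=np.array([np.cos(yaw+k),np.sin(yaw+k),0]); z=np.array([0,0,-1.]); M=np.c_[np.cross(y,z),y,z]
        r=(T.inv()*R.from_matrix(M)).as_rotvec()/(2*np.pi)
        if best is None or np.linalg.norm(r)<np.linalg.norm(best): best=r
    return d,best
E
python3 - <<'E'
from h import *
np.set_printoptions(precision=3,suppress=True)
c=calibration("scene");s=calibration("side")
for n,(a,b),(e,f),z in [("spool",(217,294),(369,311),.02),("block",(271,265),(360,255),.023),("jar",(308,247),(355,225),.022),("pot",(247,228),(298,251),.03),("big",(297,214),(312,213),.03),("bottle",(198,247),(293,297),.049),("tray",(383,207),(341,177),.01)]:
    print(n,plane(c,a,b,z),plane(s,e,f,z))
E
```

```text
spool [0.425 0.341 0.02 ] [0.424 0.341 0.02 ]
block [0.437 0.208 0.023] [0.436 0.21  0.023]
jar [0.443 0.111 0.022] [0.445 0.116 0.022]
pot [0.556 0.215 0.03 ] [0.555 0.212 0.03 ]
big [0.539 0.092 0.03 ] [0.538 0.089 0.03 ]
bottle [0.541 0.338 0.049] [0.548 0.343 0.049]
tray [ 0.474 -0.115  0.01 ] [ 0.478 -0.097  0.01 ]
```

>>> carry_out:
  motion:
    - [-1,-0.233,-0.24,-0.06,0,0,0]
    - [-1,-0.233,-0.24,-0.06,0,0,0]
    - [-1,-0.233,-0.24,-0.06,0,0,0]
    - [-1,-0.233,-0.24,-0.06,0,0,0]
    - [-1,-0.233,-0.24,-0.06,0,0,0]
    - [-1,-0.233,-0.24,-0.06,0,0,0]
    - [-1,-0.233,-0.24,-0.06,0,0,0]
    - [-1,-0.233,-0.24,-0.06,0,0,0]

```text
clock: 0.82
tool_pos: [0.4816, -0.1393, 0.2748]
eef_rot: [0.0, 0.707, 0.707, 0.001]
force: [0.2, 0.5, -0.1]
opening: 0.0884
gripper_force: 0.0
```

```bash
python3 - <<'E'
from h import *
import pickle
c=calibration("wrist");f=grab_frame("wrist");save("tray",f);pickle.dump(c,open("tray.pkl","wb"));s=state();print(s["clock"],s["tool_pos"],s["eef_rot"],c)
E
```

```text
0.8667 [ 0.48200099 -0.13859967  0.27465835] [1.23350537e-05 7.06484323e-01 7.07728394e-01 6.48896163e-04] {'fx': 278.4339138616485, 'fy': 278.4339138616485, 'cx': 322.62434848968076, 'cy': 198.4964260302567, 'eye': array([ 0.48074376, -0.06396399,  0.42056507]), 'rotation': array([ 1.46819149e-01,  9.89163295e-01, -6.81952309e-05,  3.28830877e-04])}
```

View pics/tray.png

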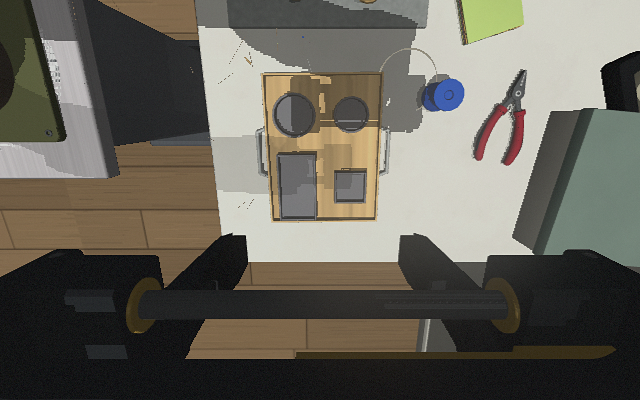

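>>> carry_out:
  motion:
    - [-1,0.467,0,0,0,0,0]
    - [-1,0.467,0,0,0,0,0]
    - [-1,0.467,0,0,0,0,0]
    - [-1,0.467,0,0,0,0,0]
    - [-1,0.467,0,0,0,0,0]
    - [-1,0.467,0,0,0,0,0]
    - [-1,0.467,0,0,0,0,0]
    - [-1,0.467,0,0,0,0,0]
    - [-1,0.467,0,0,0,0,0]
    - [-1,0.467,0,0,0,0,0]

```text
clock: 1.7
tool_pos: [0.481, 0.1407, 0.2743]
eef_rot: [0.0, 0.707, 0.708, -0.001]
force: [-0.1, 0.2, -0.3]
opening: 0.0883
gripper_force: 0.0
```

```bash
python3 - <<'E'
from h import *
import pickle
c=calibration("wrist");f=grab_frame("wrist");save("board",f);pickle.dump(c,open("board.pkl","wb"));s=state();print(s["clock"],s["tool_pos"],s["eef_rot"],c)
E
```

```text
1.75 [0.48105878 0.13966184 0.27431927] [ 1.33968675e-04  7.07324586e-01  7.06888641e-01 -6.01440639e-04] {'fx': 278.4339138616485, 'fy': 278.4339138616485, 'cx': 322.62434848968076, 'cy': 198.4964260302567, 'eye': array([0.48022823, 0.21621917, 0.41988614]), 'rotation': array([ 1.47486974e-01,  9.89063651e-01,  6.89535306e-04, -4.59452718e-04])}
```

View pics/board.png

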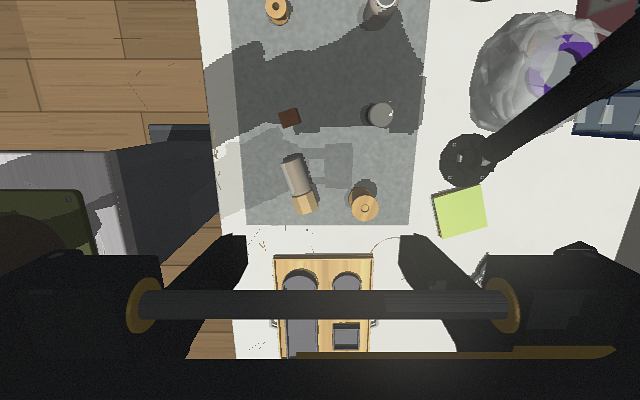

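Tray view: deep cup (295,115), low ring (350,113), trough (297,185), square well (350,186). Board view: small spool (277,9), block (289,117), jar (299,184) with its cap at the lower end, pot (380,115), big spool (364,205), bottle (380,5), stand base (468,160). I'll measure these now and check the choice in one crop.

```bash
python3 - <<'E'
from h import *
import pickle
np.set_printoptions(precision=4,suppress=True)
c=pickle.load(open("tray.pkl","rb"));f=cv2.imread("pics/tray.png")
hsv=cv2.cvtColor(f,cv2.COLOR_BGR2HSV)
roi=np.zeros(f.shape[:2],np.uint8);roi[76:216,268:377]=1
m=((hsv[...,1]<70)&(roi>0)).astype(np.uint8)
m=cv2.morphologyEx(m,cv2.MORPH_CLOSE,np.ones((3,3)))
for q in cv2.findContours(m,cv2.RETR_EXTERNAL,cv2.CHAIN_APPROX_NONE)[0]:
    if cv2.contourArea(q)<300: continue
    r=cv2.minAreaRect(q);P=np.array([plane(c,*p,.013) for p in cv2.boxPoints(r)]);
    print(cv2.contourArea(q),r,P[:,:2].mean(0),np.linalg.norm(P[1]-P[0]),np.linalg.norm(P[2]-P[1]))
C=[plane(c,*p,.019)[:2] for p in((262,73),(383,72),(378,219),(272,220))];print("corners",*C)
b=pickle.load(open("board.pkl","rb"))
for n,u,v,z in[("standbase",468,160,.01),("spool",277,9,.035),("block",289,117,.04),("jar",299,184,.025),("pot",380,115,.054),("bottle",380,5,.09)]: print(n,plane(b,u,v,z))
g=cv2.imread("pics/board.png")[0:235,225:435]
h=f[60:230,250:400]
a=cv2.resize(g,None,fx=2,fy=2,interpolation=2);d=cv2.resize(h,None,fx=2.2,fy=2.2,interpolation=2)
o=np.zeros((480,790,3),np.uint8);o[:a.shape[0],:a.shape[1]]=a;o[:d.shape[0],440:440+d.shape[1]]=d
cv2.imwrite("pics/crop1.png",o)
E
```

```text
1001.0 ((350.0, 185.5), (32.0, 35.0), 0.0) [ 0.5223 -0.1677] 0.05442492057262554 0.04738247742186243
2339.0 ((296.0, 184.0), (62.0, 40.0), 90.0) [ 0.4409 -0.1665] 0.05829011135064015 0.09616306591349878
985.0 ((350.5, 114.0), (36.0, 35.0), 90.0) [ 0.5201 -0.0644] 0.04816523536277529 0.04832691442050018
1490.0 ((293.1999816894531, 114.4000015258789), (44.72135925292969, 42.93250274658203), 63.43495178222656) [ 0.4398 -0.0652] 0.0591944640514904 0.05927406931704264
corners [ 0.4006 -0.012 ] [ 0.561  -0.0108] [ 0.5664 -0.2189] [ 0.4029 -0.2205]
standbase [0.6944 0.1509 0.01  ]
spool [0.425  0.3359 0.035 ]
block [0.4358 0.2119 0.04  ]
jar [0.4454 0.1178 0.025 ]
pot [0.552  0.2146 0.054 ]
bottle [0.5384 0.3224 0.09  ]
```

View pics/crop1.png

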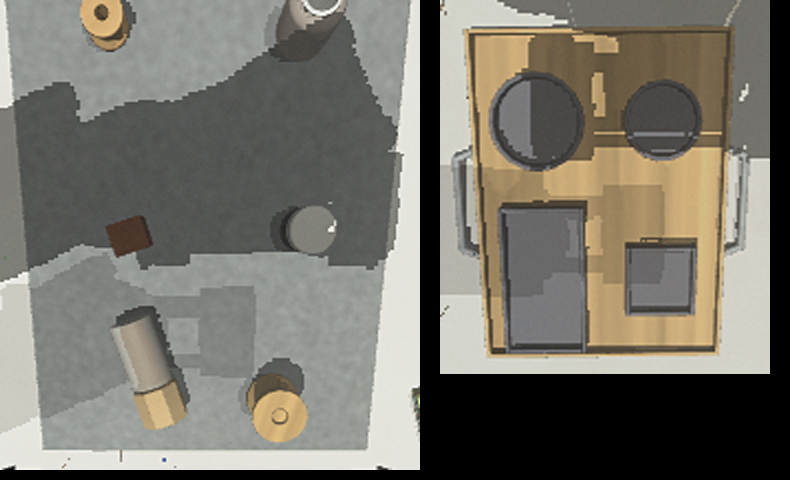

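The crop confirms the choice: the small spool at top left, the brown block, the jar, the pot (dark round, seen from above), and the big spool and bottle as the look-alikes. Starting with the spool.

>>> carry_out:
  motion:
    - [-1,0.334,-0.093,0.25,0,0,-0.125]
    - [-1,0.334,-0.093,0.25,0,0,-0.125]
    - [-1,0.334,-0.093,0.25,0,0,-0.125]
    - [-1,0.334,-0.093,0.25,0,0,-0.125]
    - [-1,0.334,-0.093,0.25,0,0,-0.125]
    - [-1,0.334,-0.093,0.25,0,0,-0.125]
    - [-1,0.334,-0.093,0.25,0,0,-0.125]
    - [-1,0.334,-0.093,0.25,0,0,-0.125]
    - [-1,0.334,-0.093,0.25,0,0,-0.125]
    - [-1,0.334,-0.093,0.25,0,0,-0.125]

```text
clock: 2.58
tool_pos: [0.427, 0.3383, 0.1254]
eef_rot: [0.001, 0.385, 0.923, -0.0]
force: [0.5, -0.7, 0.6]
opening: 0.0882
gripper_force: 0.0
```

```bash
python3 - <<'E'
from h import *
np.set_printoptions(precision=4,suppress=True)
f=grab_frame("wrist");save("hov1",f);c=calibration("wrist")
print("spool px",proj(c,(.425,.34,.035)),proj(c,(.425,.34,.006)))
hsv=cv2.cvtColor(f,cv2.COLOR_RGB2HSV);m=((hsv[...,0]>8)&(hsv[...,0]<25)&(hsv[...,1]>90)&(hsv[...,2]>80)).astype(np.uint8)
u,v=map(int,proj(c,(.425,.34,.02)))
n,l,st,ce=cv2.connectedComponentsWithStats(m)
for i in range(1,n):
    if st[i,4]>100: print(st[i],ce[i],plane(c,*ce[i],.022))
print(*rel((.425,.34,.015),np.pi/4),state()["tool_pos"])
E
```

```text
spool px (np.float64(322.64051327784523), np.float64(199.94699505720024)) (np.float64(322.6222892492095), np.float64(191.20614621245696))
[    0     0   330   115 17860] [179.3907  32.9511] [0.2499 0.3558 0.022 ]
[   0  175  167  102 8398] [ 77.8259 222.8442] [0.2768 0.1553 0.022 ]
[ 0.0045 -0.0008  0.1844] [ 0.0001  0.0003 -0.0008] [0.427  0.3385 0.1256]
```

View pics/hov1.png

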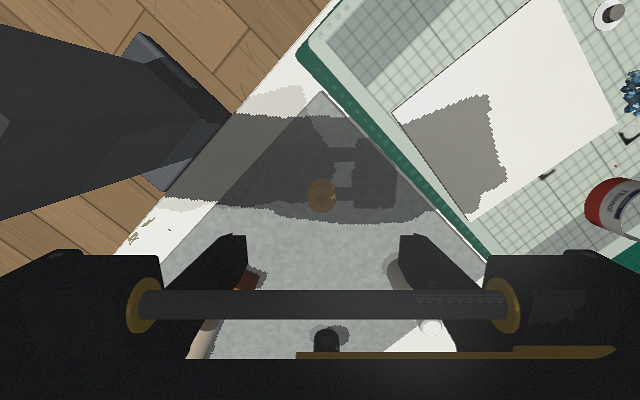

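The spool is at (321,195), where it was predicted, between the fingers. Descending and gripping.

>>> carry_out:
  motion:
    - [-1,0.0045,-0.001,0.06,0,0,0]
    - [-1,0.0045,-0.001,0.11,0,0,0]
    - [-1,0.0045,-0.001,0.15,0,0,0]
    - [-1,0.0045,-0.001,0.184,0,0,0]
    - [-1,0.0045,-0.001,0.184,0,0,0]
    - [0.9,0.0045,-0.001,0.184,0,0,0]
    - [0.9,0.0045,-0.001,0.184,0,0,0]
    - [0.9,0.0045,-0.001,0.184,0,0,0]
    - [0.9,0.0045,-0.001,0.184,0,0,0]
    - [0.9,0.0045,-0.001,0.184,0,0,0]
  force: 12

```text
clock: 3.47
tool_pos: [0.4236, 0.3426, 0.0155]
eef_rot: [0.0, 0.383, 0.924, 0.001]
force: [0.0, -0.1, 0.1]
opening: 0.0566
gripper_force: 0.0
```

>>> carry_out:
  motion:
    - [0.9,0,0,0,0,0,0]
    - [0.9,0,0,0,0,0,0]
    - [0.9,0,0,0,0,0,0]
    - [0.9,0,0,0,0,0,0]
    - [0.9,0,0,-0.03,0,0,0]
    - [0.9,0,0,-0.08,0,0,0]
    - [0.9,0,0,-0.13,0,0,0]
    - [0.9,0,0,-0.17,0,0,0]
    - [0.9,0,0,-0.17,0,0,0]

```text
clock: 4.22
tool_pos: [0.4247, 0.3442, 0.1204]
eef_rot: [0.001, 0.383, 0.924, 0.004]
force: [0.2, -0.4, -0.4]
opening: 0.0231
gripper_force: 12.0
```

```bash
python3 - <<'E'
from h import *
np.set_printoptions(precision=4,suppress=True)
for n in("wrist",):
  f=grab_frame(n);save("lift1",f[180:400,180:460])
print(*rel((.52,-.063,.12),np.pi/4),state()["tool_pos"])
E
```

```text
[-0.5921 -0.3656 -0.0044] [ 0.0008 -0.     -0.0001] [0.424  0.3434 0.1184]
```

>>> carry_out:
  motion:
    - [0.9,-0.592,-0.366,0,0,0,0]
    - [0.9,-0.592,-0.366,0,0,0,0]
    - [0.9,-0.592,-0.366,0,0,0,0]
    - [0.9,-0.592,-0.366,0,0,0,0]
    - [0.9,-0.592,-0.366,0,0,0,0]
    - [0.9,-0.592,-0.366,0,0,0,0]
    - [0.9,-0.592,-0.366,0,0,0,0]
    - [0.9,-0.592,-0.366,0,0,0,0]
    - [0.9,-0.592,-0.366,0,0,0,0]
    - [0.9,-0.592,-0.366,0,0,0,0]

```text
clock: 5.1
tool_pos: [0.5178, -0.0653, 0.115]
eef_rot: [-0.001, 0.383, 0.924, -0.0]
force: [1.0, 0.2, -1.4]
opening: 0.0234
gripper_force: 12.0
```

>>> carry_out:
  motion:
    - [0.9,0,0,0,0,0,0]
    - [0.9,0,0,0,0,0,0]
    - [0.9,0,0,0,0,0,0]
    - [0.9,0,0,0,0,0,0]

```text
clock: 5.43
tool_pos: [0.518, -0.061, 0.1158]
eef_rot: [-0.001, 0.381, 0.924, 0.0]
force: [0.4, 1.4, -0.8]
opening: 0.0235
gripper_force: 12.0
```

```bash
python3 - <<'E'
from h import *
np.set_printoptions(precision=4,suppress=True)
a=grab_frame("wrist");b=grab_frame("side")
c=calibration("side");u,v=map(int,proj(c,(.52,-.063,.11)));print(u,v)
o=np.hstack([cv2.resize(a[80:360,200:440],(360,420)),cv2.resize(b[v-70:v+70,u-60:u+60],(360,420),interpolation=2)]);save("lift1",o)
T=rot(state()["eef_rot"])
print(*rel((.52,-.063,.0185),np.pi/4),state()["tool_pos"],T.as_matrix()[:,2])
E
```

```text
324 148
[-0.0047 -0.0004  0.1627] [ 0.     -0.0002  0.0006] [ 0.5183 -0.0609  0.1161] [-0.0006  0.001  -1.    ]
```

View pics/lift1.png

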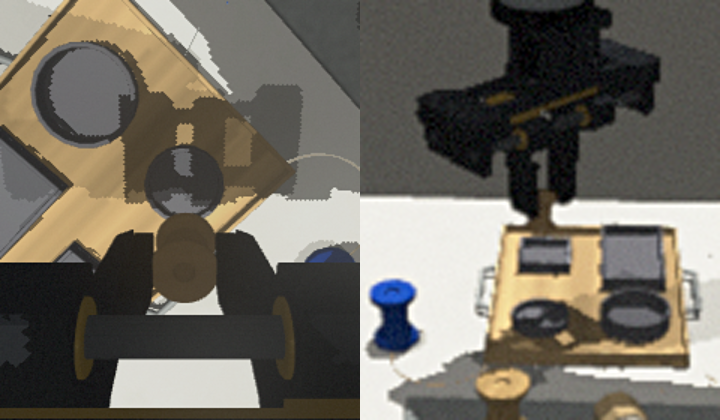

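The spool is held upright between the fingers at crop (185,260), with the low ring just beyond it at (184,185). I'll check the offsets from these pixels.

```bash
python3 - <<'E'
from h import *
np.set_printoptions(precision=4,suppress=True)
c=calibration("wrist")
print("ring",plane(c,322.7,203.3,.014),"cup",plane(c,200+84/1.5,80+93/1.5,.02))
print("spooltop",plane(c,200+185/1.5,80+275/1.5,.1355),state()["tool_pos"], proj(c,(*state()["tool_pos"][:2],.1355)))
E
```

```text
ring [ 0.5209 -0.0641  0.014 ] cup [ 0.4402 -0.0644  0.02  ]
spooltop [ 0.5162 -0.059   0.1355] [ 0.5183 -0.0609  0.1161] (np.float64(323.50823029856736), np.float64(268.2290082586172))
```

>>> carry_out:
  motion:
    - [0.9,-0.0115,0,0.05,0,0,0]
    - [0.9,-0.0115,0,0.1,0,0,0]
    - [0.9,-0.0115,0,0.135,0,0,0]
    - [0.9,-0.0115,0,0.155,0,0,0]
    - [0.9,-0.0115,0,0.1625,0,0,0]
    - [0.9,-0.0115,0,0.1625,0,0,0]
    - [0.9,-0.0115,0,0.1625,0,0,0]
    - [0.9,-0.0115,0,0.1625,0,0,0]

```text
clock: 6.2
tool_pos: [0.5234, -0.0669, 0.0189]
eef_rot: [-0.0, 0.382, 0.924, 0.0]
force: [-0.8, -0.9, 0.1]
opening: 0.0234
gripper_force: 11.8
```

>>> carry_out:
  motion:
    - [-0.3,0,0,0,0,0,0]
    - [-0.3,0,0,0,0,0,0]
    - [-0.3,0,0,0,0,0,0]
    - [-0.3,0,0,0,0,0,0]
    - [-0.3,0,0,-0.03,0,0,0]
    - [-0.3,0,0,-0.1,0,0,0]
    - [-0.3,0,0,-0.17,0,0,0]
    - [-1,0,0,-0.2,0,0,0]
    - [-1,0,0,-0.2,0,0,0]

```text
clock: 6.95
tool_pos: [0.5261, -0.0681, 0.1431]
eef_rot: [0.004, 0.383, 0.924, 0.002]
force: [0.6, -0.2, -0.8]
opening: 0.0684
gripper_force: 0.0
```

```bash
python3 - <<'E'
from h import *
np.set_printoptions(precision=4,suppress=True)
a=grab_frame("wrist");c=calibration("wrist")
save("pl1",cv2.resize(a[80:300,200:440],(480,440),interpolation=2))
print(*rel((.437,.13,.17),0.35),state()["tool_pos"],proj(c,(.521,-.064,.037)))
E
```

```text
[ 0.3373  0.1302 -0.0492] [0.0006 0.0004 0.0692] [ 0.5249 -0.0684  0.1409] (np.float64(323.18800867088396), np.float64(192.11384596187048))
```

View pics/pl1.png

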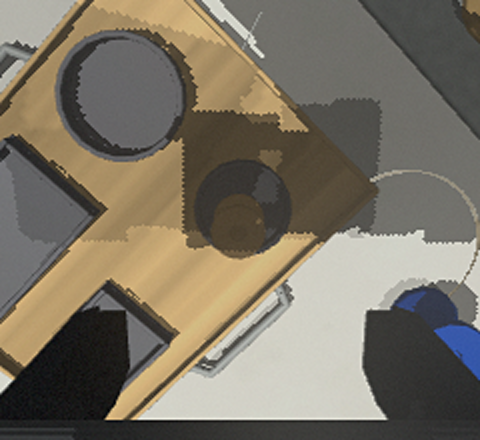

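The spool stands in the low ring, top at crop (237,222), as predicted. Now over to the block and jar.

>>> carry_out:
  motion:
    - [-1,0.337,0.13,-0.05,0,0,0.07]
    - [-1,0.337,0.13,-0.05,0,0,0.07]
    - [-1,0.337,0.13,-0.05,0,0,0.07]
    - [-1,0.337,0.13,-0.05,0,0,0.07]
    - [-1,0.337,0.13,-0.05,0,0,0.07]
    - [-1,0.337,0.13,-0.05,0,0,0.07]
    - [-1,0.337,0.13,-0.05,0,0,0.07]
    - [-1,0.337,0.13,-0.05,0,0,0.07]
    - [-1,0.337,0.13,-0.05,0,0,0.07]
    - [-1,0.337,0.13,-0.05,0,0,0.07]

```text
clock: 7.83
tool_pos: [0.4361, 0.1277, 0.1682]
eef_rot: [0.0, 0.577, 0.817, -0.001]
force: [-0.6, 0.0, -0.5]
opening: 0.0887
gripper_force: 0.0
```

```bash
python3 - <<'E'
from h import *
np.set_printoptions(precision=4,suppress=True)
a=grab_frame("wrist");c=calibration("wrist");save("hov2",a[0:300,120:520])
import pickle;pickle.dump((c,a),open("hov2.pkl","wb"))
print(state()["tool_pos"],"block",proj(c,(.437,.21,.04)),"jar",proj(c,(.445,.115,.03)))
E
```

```text
[0.4361 0.1279 0.1683] block (np.float64(353.73618370921247), np.float64(112.10138770279418)) jar (np.float64(327.25046435429834), np.float64(202.31528468092216))
```

View pics/hov2.png

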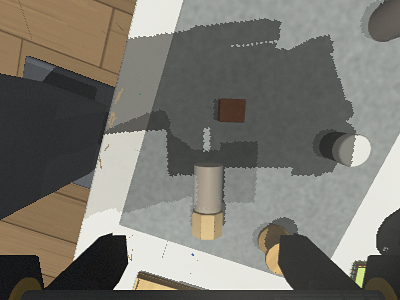

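The block at crop (232,110) and the jar (axis from (209,164) to (207,240)) are both square to the tool at yaw about 20°. The pot's white cap is at crop (354,150). I'll measure with masks.

```bash
python3 - <<'E'
from h import *
import pickle
np.set_printoptions(precision=4,suppress=True)
c,f=pickle.load(open("hov2.pkl","rb"))
hsv=cv2.cvtColor(f,cv2.COLOR_RGB2HSV).astype(int)
m=((hsv[...,0]<9)|(hsv[...,0]>172))&(hsv[...,1]>100);m[:80]=0;m[140:]=0;m[:,:320]=0;m[:,380:]=0
q=max(cv2.findContours(m.astype(np.uint8),cv2.RETR_EXTERNAL,cv2.CHAIN_APPROX_NONE)[0],key=cv2.contourArea)
print("block mask bbox",cv2.boundingRect(q),cv2.minAreaRect(q))
x,y,w,h=cv2.boundingRect(q)
print(hsv[y+h//2,x-2:x+w+2,2])
P=[plane(c,*p,.04)[:2] for p in cv2.boxPoints(cv2.minAreaRect(q))];print(*P,np.mean(P,0))
# jar ends midpoints at axis height
A=plane(c,120+209.5,166,.03);B=plane(c,120+207.5,238,.03);print("jar",A,B,(A+B)/2,np.linalg.norm(A-B),np.degrees(np.arctan2(*(A-B)[[1,0]]))-90)
s=state();print(s["tool_pos"],rot(s["eef_rot"]).as_matrix()[:,1],np.degrees(np.arctan2(*rot(s["eef_rot"]).as_matrix()[[1,0],1])))
for z in (.04,.018): print("block rel",*rel((.437,.2115,z)))
E
```

```text
block mask bbox (359, 121, 1, 1) ((359.0, 121.0), (0.0, 0.0), 0.0)
[72 72 74 76 74]
[0.4446 0.2042] [0.4446 0.2042] [0.4446 0.2042] [0.4446 0.2042] [0.4446 0.2042]
jar [0.4339 0.1527 0.03  ] [0.4594 0.0758 0.03  ] [0.4466 0.1143 0.03  ] 0.08101176700809441 18.409697174695452
[0.4361 0.1279 0.1683] [ 0.9421  0.3353 -0.0011] 19.591568025674707
block rel [0.1309 0.0484 0.2136] [[-0.3353  0.9421 -0.0007]
 [ 0.9421  0.3353 -0.0012]
 [-0.0009 -0.0011 -1.    ]]
block rel [0.1309 0.0484 0.2503] [[-0.3353  0.9421 -0.0007]
 [ 0.9421  0.3353 -0.0012]
 [-0.0009 -0.0011 -1.    ]]
```

```bash
python3 - <<'E'
from h import *
import pickle
np.set_printoptions(precision=4,suppress=True)
c,f=pickle.load(open("hov2.pkl","rb"))
hsv=cv2.cvtColor(f,cv2.COLOR_RGB2HSV).astype(int)
print(hsv[110,330:372:2].tolist())
d=f.astype(int);m=(d[...,0]-d[...,2]>25);m[:80]=0;m[140:]=0;m[:,:320]=0;m[:,380:]=0
q=max(cv2.findContours(m.astype(np.uint8),cv2.RETR_EXTERNAL,cv2.CHAIN_APPROX_NONE)[0],key=cv2.contourArea)
r=cv2.minAreaRect(q);P=np.array([plane(c,*p,.04)[:2] for p in cv2.boxPoints(r)]);print(r,P.mean(0),P)
print(rel((*P.mean(0),.019))[0])
E
```

```text
[[45, 6, 85], [75, 6, 84], [60, 4, 65], [40, 12, 62], [17, 67, 53], [11, 121, 74], [10, 110, 79], [11, 122, 73], [13, 124, 74], [11, 124, 76], [11, 119, 77], [11, 119, 77], [9, 114, 74], [10, 122, 73], [12, 131, 74], [10, 106, 77], [11, 121, 76], [11, 140, 73], [75, 6, 84], [60, 12, 87], [60, 6, 87]]
((352.0, 110.0), (22.0, 26.0), 90.0) [0.4348 0.2111] [[0.4199 0.2162]
 [0.4426 0.2243]
 [0.45   0.2061]
 [0.4268 0.1978]]
[0.1315 0.0448 0.2486]
```

>>> carry_out:
  motion:
    - [-1,0.131,0.046,0.03,0,0,0]
    - [-1,0.131,0.046,0.06,0,0,0]
    - [-1,0.131,0.046,0.1,0,0,0]
    - [-1,0.131,0.046,0.16,0,0,0]
    - [-1,0.131,0.046,0.21,0,0,0]
    - [-1,0.131,0.046,0.24,0,0,0]
    - [-1,0.131,0.046,0.2486,0,0,0]
    - [-1,0.131,0.046,0.2486,0,0,0]
    - [0.9,0.131,0.046,0.2486,0,0,0]
    - [0.9,0.131,0.046,0.2486,0,0,0]
  force: 12

```text
clock: 8.72
tool_pos: [0.4359, 0.2132, 0.0208]
eef_rot: [0.0, 0.575, 0.818, 0.001]
force: [-0.2, 0.3, -0.1]
opening: 0.0773
gripper_force: 0.0
```

>>> carry_out:
  motion:
    - [0.9,0,0,0,0,0,0]
    - [0.9,0,0,0,0,0,0]
    - [0.9,0,0,0,0,0,0]
    - [0.9,0,0,0,0,0,0]
    - [0.9,0,0,0,0,0,0]
    - [0.9,0,0,0,0,0,0]
    - [0.9,0,0,-0.04,0,0,0]
    - [0.9,0,0,-0.1,0,0,0]
    - [0.9,0,0,-0.17,0,0,0]
    - [0.9,0,0,-0.17,0,0,0]

```text
clock: 9.55
tool_pos: [0.4376, 0.2149, 0.1271]
eef_rot: [0.002, 0.575, 0.818, 0.004]
force: [0.9, -0.7, -0.1]
opening: 0.0103
gripper_force: 0.0
```

```bash
python3 - <<'E'
from h import *
np.set_printoptions(precision=4,suppress=True)
print(*rel((.522,-.167,.125),np.radians(0.8)),state()["tool_pos"])
E
```

```text
[-0.6465 -0.0829  0.0015] [ 0.0014 -0.0006  0.0527] [0.4376 0.2149 0.1271]
```

The grip missed: the fingers closed to 10 mm with no force. Looking again.

```bash
python3 - <<'E'
from h import *
np.set_printoptions(precision=4,suppress=True)
a=grab_frame("wrist");b=grab_frame("side")
c=calibration("side");u,v=map(int,proj(c,(.437,.21,.05)))
save("miss",np.hstack([a[40:320,200:440],cv2.resize(b[v-70:v+70,u-100:u+100],(400,280),interpolation=2)]))
d=calibration("wrist");print(state(),proj(d,(.435,.211,.04)),u,v)
E
```

```text
{'clock': 9.65, 'q': array([-0.4071,  0.714 , -0.2309,  2.0847,  0.4138,  0.3821, -0.6243]), 'qvel': array([-0.0165,  0.0561,  0.0245,  0.0206,  0.0018, -0.0112, -0.0032]), 'joint_torque': array([  0.2831, -47.1886,  -1.6383,  -7.2388,  -0.0539,   0.0329,
         0.025 ]), 'tool_pos': array([0.4359, 0.2136, 0.1231]), 'eef_rot': array([0.0007, 0.5752, 0.818 , 0.0017]), 'force': array([-0.4261, -0.8289, -0.5702]), 'wrist_torque': array([-0.0456, -0.06  ,  0.0259]), 'gripper_force': 0.0, 'opening': 0.004582558875629236} (np.float64(321.10179434820265), np.float64(207.66695447447248)) 360 244
```

View pics/miss.png

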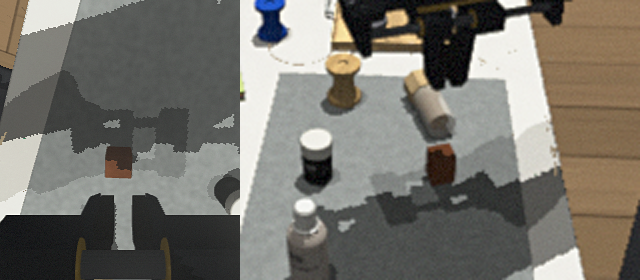

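The block still stands, at crop (118,163). I lifted before the slow fingers had closed on it. Measuring it again and regripping from a narrower opening.

>>> carry_out:
  motion:
    - [-0.3,0,0,0,0,0,0]
    - [-0.3,0,0,0,0,0,0]
    - [-0.3,0,0,0,0,0,0]
    - [-0.3,0,0,0,0,0,0]
    - [-0.3,0,0,0,0,0,0]
    - [-0.3,0,0,0,0,0,0]
    - [-0.3,0,0,0,0,0,0]
    - [-0.3,0,0,0,0,0,0]

```text
clock: 10.32
tool_pos: [0.4349, 0.2133, 0.1215]
eef_rot: [-0.0, 0.575, 0.818, -0.0]
force: [-0.9, -0.5, -0.3]
opening: 0.0557
gripper_force: 0.0
```

```bash
python3 - <<'E'
from h import *
np.set_printoptions(precision=4,suppress=True)
c=calibration("wrist");f=grab_frame("wrist")
d=f.astype(int);m=(d[...,0]-d[...,2]>25);m[:170]=0;m[230:]=0;m[:,:290]=0;m[:,350:]=0
q=max(cv2.findContours(m.astype(np.uint8),cv2.RETR_EXTERNAL,cv2.CHAIN_APPROX_NONE)[0],key=cv2.contourArea)
x,y,w,h=cv2.boundingRect(q);print(x,y,w,h,cv2.minAreaRect(q))
print("top far edge",plane(c,x+w/2,y,.04)," base near edge",plane(c,x+w/2,y+h,.04))
print("shade",np.round(d[y-1:y+h+1,x+w//2].mean(1)))
s=state();print(s["tool_pos"],s["opening"],rot(s["eef_rot"]).inv().apply(plane(c,x+w/2,y+h/2,.04)-s["tool_pos"]),rel((.4355,.2107,.019))[0])
E
```

```text
309 197 28 23 ((322.5, 208.0), (22.0, 27.0), 90.0)
top far edge [0.4319 0.2206 0.04  ]  base near edge [0.439  0.2008 0.04  ]
shade [ 48.  49.  48.  51.  49.  47.  49.  48.  44.  79.  77.  82.  81.  85.
  83.  81.  81.  83.  81.  82.  83.  83.  81.  95. 157.]
[0.4349 0.2133 0.1216] 0.05671806918853793 [-0.0025 -0.0004  0.0816] [-0.0044 -0.0006  0.171 ]
```

>>> carry_out:
  motion:
    - [-0.3,-0.004,-0.0006,0.05,0,0,0]
    - [-0.3,-0.004,-0.0006,0.1,0,0,0]
    - [-0.3,-0.004,-0.0006,0.15,0,0,0]
    - [-0.3,-0.004,-0.0006,0.171,0,0,0]
    - [-0.3,-0.004,-0.0006,0.171,0,0,0]
    - [0.9,-0.004,-0.0006,0.171,0,0,0]
    - [0.9,-0.004,-0.0006,0.171,0,0,0]
    - [0.9,-0.004,-0.0006,0.171,0,0,0]
    - [0.9,-0.004,-0.0006,0.171,0,0,0]
    - [0.9,-0.004,-0.0006,0.171,0,0,0]
  force: 12

```text
clock: 11.2
tool_pos: [0.436, 0.2111, 0.02]
eef_rot: [0.0, 0.575, 0.818, 0.001]
force: [0.9, 0.5, 0.8]
opening: 0.0259
gripper_force: 0.0
```

>>> carry_out:
  motion:
    - [0.9,0,0,0,0,0,0]
    - [0.9,0,0,0,0,0,0]
    - [0.9,0,0,0,0,0,0]
    - [0.9,0,0,0,0,0,0]
    - [0.9,0,0,0,0,0,0]
    - [0.9,0,0,0,0,0,0]

```text
clock: 11.7
tool_pos: [0.436, 0.2111, 0.0199]
eef_rot: [0.0, 0.575, 0.818, 0.001]
force: [-0.6, -0.2, 6.6]
opening: 0.024
gripper_force: 12.0
```

>>> carry_out:
  motion:
    - [0.9,0,0,-0.04,0,0,0]
    - [0.9,0,0,-0.1,0,0,0]
    - [0.9,0,0,-0.17,0,0,0]
    - [0.9,0,0,-0.17,0,0,0]
    - [0.9,0,0,-0.17,0,0,0]

```text
clock: 12.12
tool_pos: [0.4368, 0.2115, 0.1232]
eef_rot: [0.001, 0.575, 0.818, 0.002]
force: [0.1, -0.1, -1.0]
opening: 0.0244
gripper_force: 12.0
```

```bash
python3 - <<'E'
from h import *
np.set_printoptions(precision=4,suppress=True)
s=state();print(*rel((.522,-.167,.122),np.radians(0.8)),s["tool_pos"],s["opening"],s["gripper_force"])
E
```

```text
[-0.6417 -0.0795  0.0008] [ 0.0007 -0.0003  0.0527] [0.4368 0.2115 0.1232] 0.024381950517687753 11.999672984238714
```

>>> carry_out:
  motion:
    - [0.9,-0.642,-0.08,0,0,0,0.053]
    - [0.9,-0.642,-0.08,0,0,0,0.053]
    - [0.9,-0.642,-0.08,0,0,0,0.053]
    - [0.9,-0.642,-0.08,0,0,0,0.053]
    - [0.9,-0.642,-0.08,0,0,0,0.053]
    - [0.9,-0.642,-0.08,0,0,0,0.053]
    - [0.9,-0.642,-0.08,0,0,0,0.053]
    - [0.9,-0.642,-0.08,0,0,0,0.053]
    - [0.9,-0.642,-0.08,0,0,0,0.053]
    - [0.9,-0.642,-0.08,0,0,0,0.053]

```text
clock: 12.95
tool_pos: [0.5198, -0.1764, 0.1193]
eef_rot: [0.001, 0.706, 0.708, -0.002]
force: [0.4, 0.1, -1.6]
opening: 0.0243
gripper_force: 12.0
```

>>> carry_out:
  motion:
    - [0.9,0,0,0,0,0,0]
    - [0.9,0,0,0,0,0,0]
    - [0.9,0,0,0,0,0,0]
    - [0.9,0,0,0,0,0,0]

```text
clock: 13.28
tool_pos: [0.5204, -0.165, 0.1207]
eef_rot: [-0.001, 0.701, 0.713, 0.0]
force: [-0.1, 0.1, -0.6]
opening: 0.0238
gripper_force: 12.0
```

```bash
python3 - <<'E'
from h import *
np.set_printoptions(precision=4,suppress=True)
a=grab_frame("wrist");c=calibration("wrist");save("hov3",cv2.resize(a[40:280,150:470],(640,480),interpolation=2))
import pickle;pickle.dump((c,a),open("hov3.pkl","wb"))
s=state();print(*rel((.522,-.167,.0225),np.radians(.8)),s["tool_pos"],proj(c,(.522,-.167,.018)))
E
```

```text
[-0.0031  0.0025  0.1639] [-0.0001 -0.0002  0.0004] [ 0.5205 -0.1653  0.1208] (np.float64(325.1037982931353), np.float64(200.2052399125837))
```

View pics/hov3.png

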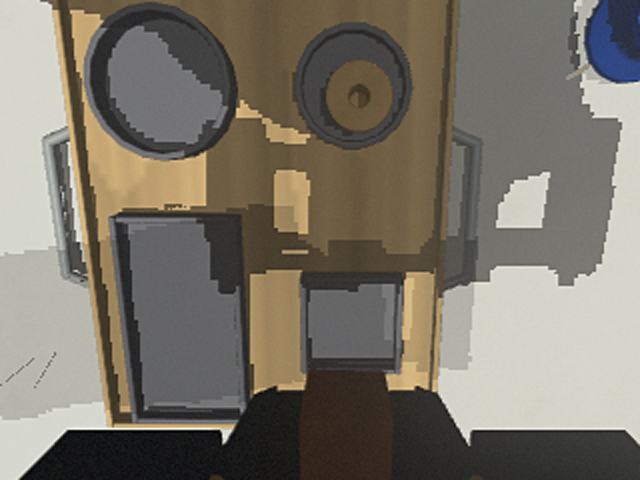

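The spool stands in the ring, and the held block is vertical in front of the square well. The well's rim centre is at crop (352,322), within 1 mm of the prediction. Lowering.

>>> carry_out:
  motion:
    - [0.9,-0.0035,0.003,0.05,0,0,0]
    - [0.9,-0.0035,0.003,0.1,0,0,0]
    - [0.9,-0.0035,0.003,0.135,0,0,0]
    - [0.9,-0.0035,0.003,0.155,0,0,0]
    - [0.9,-0.0035,0.003,0.163,0,0,0]
    - [0.9,-0.0035,0.003,0.163,0,0,0]
    - [0.9,-0.0035,0.003,0.163,0,0,0]
    - [0.9,-0.0035,0.003,0.163,0,0,0]

```text
clock: 14.0
tool_pos: [0.5233, -0.1693, 0.024]
eef_rot: [0.001, 0.702, 0.712, 0.001]
force: [0.6, 0.4, 0.4]
opening: 0.024
gripper_force: 12.0
```

>>> carry_out:
  motion:
    - [-0.2,0,0,0,0,0,0]
    - [-0.2,0,0,0,0,0,0]
    - [-0.2,0,0,0,0,0,0]
    - [-0.2,0,0,0,0,0,0]
    - [-0.2,0,0,-0.03,0,0,0]
    - [-0.2,0,0,-0.1,0,0,0]
    - [-0.2,0,0,-0.17,0,0,0]
    - [-0.3,0,0,-0.2,0,0,0]
    - [-0.3,0,0,-0.2,0,0,0]
    - [-0.3,0,0,-0.2,0,0,0]

```text
clock: 14.83
tool_pos: [0.5231, -0.1702, 0.1443]
eef_rot: [0.001, 0.703, 0.711, 0.001]
force: [0.0, -0.2, -0.8]
opening: 0.0575
gripper_force: 0.0
```

```bash
python3 - <<'E'
from h import *
import pickle
np.set_printoptions(precision=4,suppress=True)
a=grab_frame("wrist");save("pl2",a[60:300,180:440])
c0,_=pickle.load(open("hov3.pkl","rb"))
T=[plane(c0,150+x/2,40+y/2,.018)[:2] for x,y in((111,214),(242,212),(247,410),(131,424))];print("trough",*T,np.mean(T,0),"cup",plane(c0,231,81,.022))
c,f=pickle.load(open("hov2.pkl","rb"))
print("pot top",plane(c,120+354,150,.054))
s=state();print(*rel((.553,.16,.17),0),s["tool_pos"],s["opening"])
E
```

```text
trough [ 0.4154 -0.1195] [ 0.4733 -0.1177] [ 0.4721 -0.2139] [ 0.4144 -0.2225] [ 0.4438 -0.1684] cup [ 0.4434 -0.0654  0.022 ]
pot top [0.5528 0.2155 0.054 ]
[ 0.5494  0.0582 -0.0451] [-0.     0.     0.002] [ 0.5221 -0.1701  0.143 ] 0.05724108904222765
```

View pics/pl2.png

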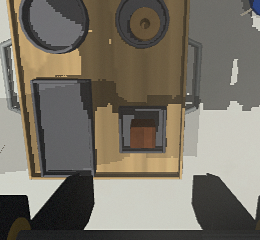

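The block stands in the square well at crop (144,133). Now the pot, using numeric checks from here.

>>> carry_out:
  motion:
    - [-0.6,0.64,0.06,0,0,0,0.002]
    - [-0.6,0.64,0.06,0,0,0,0.002]
    - [-0.6,0.64,0.06,0,0,0,0.002]
    - [-0.6,0.64,0.06,0,0,0,0.002]
    - [-0.6,0.64,0.06,0,0,0,0.002]
    - [-0.6,0.64,0.06,0,0,0,0.002]
    - [-0.6,0.64,0.06,0,0,0,0.002]
    - [-0.6,0.64,0.06,0,0,0,0.002]
    - [-0.6,0.64,0.06,0,0,0,0.002]
    - [-0.6,0.64,0.06,0,0,0,0.002]

```text
clock: 15.72
tool_pos: [0.5519, 0.2244, 0.1418]
eef_rot: [-0.003, 0.704, 0.711, 0.002]
force: [0.1, -0.1, 0.0]
opening: 0.0708
gripper_force: 0.0
```

>>> carry_out:
  motion:
    - [-0.6,0,0,0,0,0,0]
    - [-0.6,0,0,0,0,0,0]
    - [-0.6,0,0,0,0,0,0]
    - [-0.6,0,0,0,0,0,0]

```text
clock: 16.05
tool_pos: [0.5537, 0.2116, 0.1425]
eef_rot: [0.0, 0.708, 0.706, -0.001]
force: [0.4, -0.2, -0.5]
opening: 0.0707
gripper_force: 0.0
```

```bash
python3 - <<'E'
from h import *
np.set_printoptions(precision=4,suppress=True)
c=calibration("wrist");f=grab_frame("wrist");save("hov4",f);s=state()
u,v=proj(c,(.5535,.2145,.054));print(u,v,s["tool_pos"],s["opening"])
u,v=int(u),int(v)
print("row",f[v,u-40:u+41:3].mean(1).astype(int));print("col",f[v-45:v+40:3,u].mean(1).astype(int))
print(rel((.5535,.2145,.026),0))
E
```

```text
323.4729988716199 199.53705454954982 [0.5539 0.2119 0.1428] 0.0705477438675066
row [135 131 130 124 127 130 129 128 167 204 202 203 203 203 202 228 227 227
 227 182 137 130 127 133 132 131 129]
col [ 88  87  90  89  68  66  54  49  42  86  95 212 200 201 200 201 204 202
 203 202 194 159 155 159 156 152 159 159 152]
(array([ 0.0048, -0.0004,  0.1946]), array([-0.0001,  0.0003, -0.0005]))
```

>>> carry_out:
  motion:
    - [-0.6,0.0032,0,0.05,0,0,0]
    - [-0.6,0.0032,0,0.1,0,0,0]
    - [-0.6,0.0032,0,0.15,0,0,0]
    - [-0.6,0.0032,0,0.185,0,0,0]
    - [-0.6,0.0032,0,0.198,0,0,0]
    - [-0.6,0.0032,0,0.198,0,0,0]
    - [0.9,0.0032,0,0.198,0,0,0]
    - [0.9,0.0032,0,0.198,0,0,0]
    - [0.9,0.0032,0,0.198,0,0,0]
    - [0.9,0.0032,0,0.198,0,0,0]
  force: 15

```text
clock: 16.93
tool_pos: [0.5546, 0.2168, 0.0258]
eef_rot: [0.0, 0.707, 0.707, 0.001]
force: [-0.3, 0.3, -0.3]
opening: 0.0458
gripper_force: 0.0
```

>>> carry_out:
  motion:
    - [0.9,0,0,0,0,0,0]
    - [0.9,0,0,0,0,0,0]
    - [0.9,0,0,0,0,0,0]
    - [0.9,0,0,0,0,0,0]
    - [0.9,0,0,0,0,0,0]
    - [0.9,0,0,0,0,0,0]
    - [0.9,0,0,0,0,0,0]
    - [0.9,0,0,0,0,0,0]

```text
clock: 17.6
tool_pos: [0.5542, 0.2166, 0.0248]
eef_rot: [0.0, 0.707, 0.707, 0.0]
force: [1.1, 0.5, 4.7]
opening: 0.0287
gripper_force: 15.0
```

>>> carry_out:
  motion:
    - [0.9,0,0,-0.02,0,0,0]
    - [0.9,0,0,-0.06,0,0,0]
    - [0.9,0,0,-0.11,0,0,0]
    - [0.9,0,0,-0.16,0,0,0]
    - [0.9,0,0,-0.18,0,0,0]
    - [0.9,0,0,-0.18,0,0,0]
    - [0.9,0,0,-0.18,0,0,0]

```text
clock: 18.18
tool_pos: [0.5535, 0.2163, 0.1325]
eef_rot: [0.0, 0.707, 0.707, -0.0]
force: [-0.7, -0.5, -0.4]
opening: 0.0289
gripper_force: 15.0
```

```bash
python3 - <<'E'
from h import *
np.set_printoptions(precision=4,suppress=True)
c=calibration("wrist");f=grab_frame("wrist");save("hold4",f);s=state()
k=rot(s["eef_rot"]).apply([0,0,1]);u,v=map(int,proj(c,s["tool_pos"]+[0,0,.029]));print(u,v,s["opening"],s["gripper_force"])
print("col",f[v-60:v+50:3,u].mean(1).astype(int));print("row",f[v,u-36:u+37:3].mean(1).astype(int))
print(*rel((.4415,-.0645,.14),np.radians(.8)),s["tool_pos"])
E
```

```text
322 277 0.028694833049093076 14.980527193984017
col [137  40  39  39  37  64  36  36  82  81  82  83  88  90  89  90  89  90
  91  90  89  89  88  90  92  45  46  47  49  48  47  50  47  50 100 160
 159]
row [31 26 86 88 88 89 88 89 90 86 88 90 89 90 89 90 88 89 90 90 88 88 88 38
 42]
[-0.4674 -0.1856 -0.0134] [-0.0003  0.0002 -0.0022] [0.5528 0.216  0.1314]
```

>>> carry_out:
  motion:
    - [0.9,-0.03,-0.012,0,0,0,0]
    - [0.9,-0.08,-0.032,0,0,0,0]
    - [0.9,-0.135,-0.054,0,0,0,0]
    - [0.9,-0.19,-0.076,0,0,0,0]
    - [0.9,-0.245,-0.098,0,0,0,0]
    - [0.9,-0.3,-0.12,0,0,0,0]
    - [0.9,-0.355,-0.142,0,0,0,0]
    - [0.9,-0.405,-0.162,0,0,0,0]
    - [0.9,-0.445,-0.177,0,0,0,0]
    - [0.9,-0.4674,-0.1856,0,0,0,-0.002]

```text
clock: 19.07
tool_pos: [0.4388, -0.0674, 0.1309]
eef_rot: [-0.002, 0.704, 0.71, -0.003]
force: [0.0, -0.4, -0.9]
opening: 0.0292
gripper_force: 15.0
```

>>> carry_out:
  motion:
    - [0.9,0,0,0,0,0,0]
    - [0.9,0,0,0,0,0,0]
    - [0.9,0,0,0,0,0,0]

```text
clock: 19.32
tool_pos: [0.4426, -0.0625, 0.1318]
eef_rot: [-0.001, 0.702, 0.712, 0.0]
force: [-0.1, 0.5, -0.6]
opening: 0.0286
gripper_force: 15.0
```

```bash
python3 - <<'E'
from h import *
np.set_printoptions(precision=4,suppress=True)
s=state();print(*rel((.4415,-.0645,.028),np.radians(.8)),s["tool_pos"],s["opening"],s["gripper_force"])
E
```

```text
[-0.0036 -0.0018  0.173 ] [-0.0001 -0.0002 -0.    ] [ 0.4426 -0.0625  0.1318] 0.028616440478048764 14.98090564738959
```

>>> carry_out:
  motion:
    - [0.9,-0.001,-0.0018,0.03,0,0,0]
    - [0.9,-0.001,-0.0018,0.08,0,0,0]
    - [0.9,-0.001,-0.0018,0.125,0,0,0]
    - [0.9,-0.001,-0.0018,0.155,0,0,0]
    - [0.9,-0.001,-0.0018,0.168,0,0,0]
    - [0.9,-0.001,-0.0018,0.173,0,0,0]
    - [0.9,-0.001,-0.0018,0.173,0,0,0]
    - [0.9,-0.001,-0.0018,0.173,0,0,0]
    - [0.9,-0.001,-0.0018,0.173,0,0,0]

```text
clock: 20.07
tool_pos: [0.4418, -0.0624, 0.028]
eef_rot: [-0.001, 0.701, 0.713, 0.0]
force: [-0.5, 0.2, -0.9]
opening: 0.029
gripper_force: 15.0
```

>>> carry_out:
  motion:
    - [-0.1,0,0,0,0,0,0]
    - [-0.1,0,0,0,0,0,0]
    - [-0.1,0,0,0,0,0,0]
    - [-0.1,0,0,0,0,0,0]
    - [-0.1,0,0,-0.03,0,0,0]
    - [-0.1,0,0,-0.08,0,0,0]
    - [-0.1,0,0,-0.14,0,0,0]
    - [-0.3,0,0,-0.2,0,0,0]
    - [-0.3,0,0,-0.22,0,0,0]
    - [-0.3,0,0,-0.22,0,0,0]

```text
clock: 20.9
tool_pos: [0.4429, -0.0647, 0.1635]
eef_rot: [0.002, 0.703, 0.711, 0.002]
force: [0.7, 0.1, -0.6]
opening: 0.0572
gripper_force: 0.0
```

```bash
python3 - <<'E'
from h import *
np.set_printoptions(precision=4,suppress=True)
c=calibration("wrist");f=grab_frame("wrist");save("pl3",f);s=state()
u,v=map(int,proj(c,(.4415,-.0655,.056)));print(u,v,s["opening"],s["tool_pos"])
print("row",f[v,u-40:u+41:3].mean(1).astype(int));print("col",f[v-45:v+40:3,u].mean(1).astype(int))
print(*rel((.446,.115,.14),np.radians(17.5)))
E
```

```text
321 197 0.05735879828911661 [ 0.442  -0.0649  0.1619]
row [ 91 149 154 155 154 113  63  65 117 202 200 200 197 199 225 225 225 193
 199 114  62  72 146 156 151 142 144]
col [110 108 147  71  62  64  65  44  52  87 177 227 226 197 199 197 198 200
 225 229  58 155 178 177 179 112  64  58 127]
[0.2998 0.0099 0.0365] [ 0.0005  0.0001 -0.0468]
```

The pot stands upright and centred in the deep cup: its cap is ringed by the dark cup floor on every side. Now the jar.

>>> carry_out:
  motion:
    - [-0.6,0.306,0.008,0.036,0,0,-0.048]
    - [-0.6,0.306,0.008,0.036,0,0,-0.048]
    - [-0.6,0.306,0.008,0.036,0,0,-0.048]
    - [-0.6,0.306,0.008,0.036,0,0,-0.048]
    - [-0.6,0.306,0.008,0.036,0,0,-0.048]
    - [-0.6,0.306,0.008,0.036,0,0,-0.048]
    - [-0.6,0.306,0.008,0.036,0,0,-0.048]
    - [-0.6,0.306,0.008,0.036,0,0,-0.048]
    - [-0.6,0.306,0.008,0.036,0,0,-0.048]
    - [-0.6,0.306,0.008,0.036,0,0,-0.048]

```text
clock: 21.78
tool_pos: [0.4437, 0.1172, 0.1388]
eef_rot: [0.0, 0.589, 0.808, -0.001]
force: [-0.6, -0.2, 0.8]
opening: 0.0702
gripper_force: 0.0
```

```bash
python3 - <<'E'
from h import *
np.set_printoptions(precision=4,suppress=True)
c=calibration("wrist");f=grab_frame("wrist");save("hov5",f);s=state()
ax=np.array([-np.sin(.314),np.cos(.314),0]);q=np.array([.4466,.1143,.03])
for k in(-.02,0,.02,.035):
    u,v=map(int,proj(c,q+k*ax));print(k,u,v,f[v,u-30:u+31:2].mean(1).astype(int))
u,v=map(int,proj(c,q+.04*ax));print(u,v,f[v-24:v+26:2,u].mean(1).astype(int))
hsv=cv2.cvtColor(f,cv2.COLOR_RGB2HSV);m=((hsv[...,0]>8)&(hsv[...,0]<25)&(hsv[...,1]>90)&(hsv[...,2]>60))
print("wood start row",[int(i) for i in np.where(m[100:300,u])[0][:3]+100])
print(*rel((.445,.119,.018),np.radians(18)),s["tool_pos"],s["opening"])
E
```

```text
-0.02 325 219 [160 158 161 159 158 162 140  89  91  90  91  97 107  79 105 107 106 101
 104  95  92  95  98  81  86 160 160 167  81 162 165]
0 325 200 [ 68  67  64  68  68  66  67 109 129 142 148 155 155 160 158 159 156 151
 145 142 132 120 101  69  65  65  68  66  68  68  69]
0.02 325 179 [ 61  64  63  66  66  63  62 117 131 145 145 152 154 158 160 161 154 151
 143 138 127 117  99  65  61  61  62  62  62  61  62]
0.035 325 163 [ 65  66  64  65  66  60  64 120 133 142 147 152 153 161 161 159 152 144
 141 139 127 114  96  65  65  66  64  63  64  63  63]
325 158 [ 89  85  86  86  85  87  82  84  86  88  68  74  74 165 157 160 159 157
 159 159 162 158 160 160 160]
wood start row [239, 240]
[0.002  0.0028 0.2015] [-0.0001  0.0001 -0.0004] [0.4438 0.1175 0.1389] 0.07080845349827025
```

>>> carry_out:
  motion:
    - [-0.6,0.002,0.0025,0.05,0,0,0]
    - [-0.6,0.002,0.0025,0.1,0,0,0]
    - [-0.6,0.002,0.0025,0.15,0,0,0]
    - [-0.6,0.002,0.0025,0.185,0,0,0]
    - [-0.6,0.002,0.0025,0.2,0,0,0]
    - [-0.6,0.002,0.0025,0.2,0,0,0]
    - [0.9,0.002,0.0025,0.2,0,0,0]
    - [0.9,0.002,0.0025,0.2,0,0,0]
    - [0.9,0.002,0.0025,0.2,0,0,0]
    - [0.9,0.002,0.0025,0.2,0,0,0]
  force: 20

```text
clock: 22.67
tool_pos: [0.4455, 0.1207, 0.0199]
eef_rot: [0.0, 0.588, 0.809, 0.001]
force: [0.2, -0.2, 1.6]
opening: 0.0461
gripper_force: 0.0
```

>>> carry_out:
  motion:
    - [0.9,0,0,0,0,0,0]
    - [0.9,0,0,0,0,0,0]
    - [0.9,0,0,0,0,0,0]
    - [0.9,0,0,0,0,0,0]
    - [0.9,0,0,0,0,0,0]
    - [0.9,0,0,0,0,0,0]
    - [0.9,0,0,0,0,0,0]
    - [0.9,0,0,0,0,0,0]

```text
clock: 23.33
tool_pos: [0.4451, 0.1207, 0.0195]
eef_rot: [0.0, 0.588, 0.809, 0.0]
force: [0.8, -0.4, 5.7]
opening: 0.0333
gripper_force: 20.0
```

>>> carry_out:
  motion:
    - [0.9,0,0,-0.03,0,0,0]
    - [0.9,0,0,-0.08,0,0,0]
    - [0.9,0,0,-0.14,0,0,0]
    - [0.9,0,0,-0.19,0,0,0]
    - [0.9,0,0,-0.19,0,0,0]
    - [0.9,0,0,-0.19,0,0,0]

```text
clock: 23.83
tool_pos: [0.4457, 0.1207, 0.1343]
eef_rot: [0.001, 0.588, 0.809, 0.001]
force: [-0.4, 0.5, -1.4]
opening: 0.0331
gripper_force: 20.0
```

```bash
python3 - <<'E'
from h import *
np.set_printoptions(precision=4,suppress=True)
s=state();print(*rel((.4425,-.162,.135),np.radians(.8)),s["tool_pos"],s["opening"],s["gripper_force"])
E
```

```text
[-0.4467 -0.1503 -0.0018] [ 0.0005 -0.0001  0.0476] [0.4457 0.1207 0.1343] 0.033121782562136506 19.999935775995255
```

>>> carry_out:
  motion:
    - [0.9,-0.04,-0.0135,0,0,0,0.004]
    - [0.9,-0.09,-0.0305,0,0,0,0.01]
    - [0.9,-0.14,-0.047,0,0,0,0.016]
    - [0.9,-0.19,-0.064,0,0,0,0.022]
    - [0.9,-0.24,-0.081,0,0,0,0.028]
    - [0.9,-0.29,-0.0975,0,0,0,0.033]
    - [0.9,-0.34,-0.114,0,0,0,0.038]
    - [0.9,-0.39,-0.131,0,0,0,0.043]
    - [0.9,-0.43,-0.145,0,0,0,0.0476]
    - [0.9,-0.4467,-0.15,-0.002,0,0,0.0476]

```text
clock: 24.67
tool_pos: [0.4399, -0.1666, 0.1324]
eef_rot: [-0.001, 0.704, 0.71, -0.002]
force: [-0.4, 0.5, -1.0]
opening: 0.0328
gripper_force: 20.0
```

>>> carry_out:
  motion:
    - [0.9,0,0,0,0,0,0]
    - [0.9,0,0,0,0,0,0]
    - [0.9,0,0,0,0,0,0]
    - [0.9,0,0,0,0,0,0]

```text
clock: 25.0
tool_pos: [0.4421, -0.1602, 0.134]
eef_rot: [-0.001, 0.701, 0.714, 0.0]
force: [-0.4, -0.2, -0.6]
opening: 0.033
gripper_force: 20.0
```

```bash
python3 - <<'E'
from h import *
np.set_printoptions(precision=4,suppress=True)
c=calibration("wrist");f=grab_frame("wrist");save("hov6",f)
s=state();print(*rel((.4425,-.162,.0225),np.radians(.8)),s["tool_pos"],s["opening"],s["gripper_force"])
u,v=map(int,proj(c,s["tool_pos"]+[0,.02,.02]));print(u,v,f[v,u-36:u+37:2].mean(1).astype(int))
# far end of the jar in the image, at top height of jar ~ tcp+0.0195
col=f[150:260,u].astype(int);print([(150+i,int(x.mean()),int(x[0]-x[2])) for i,x in enumerate(col)][::4])
E
```

```text
[-0.0029  0.0005  0.186 ] [-0.     -0.0001  0.0007] [ 0.4422 -0.1604  0.1341] 0.033111007128958925 20.000008523929864
325 232 [172 146 145 122 139 122 156 162 162 144 146 149 152 153 156 156 160 163
 158 156 152 151 148 144 169 166 161 155 150 124 128  83 184 180 175 169
 172]
[(150, 101, 51), (154, 80, 2), (158, 58, 4), (162, 59, 5), (166, 59, 5), (170, 60, 4), (174, 59, 6), (178, 58, 3), (182, 58, 5), (186, 61, 4), (190, 71, 6), (194, 74, 7), (198, 75, 11), (202, 78, 21), (206, 161, 26), (210, 159, 24), (214, 158, 25), (218, 157, 27), (222, 159, 24), (226, 158, 26), (230, 157, 24), (234, 158, 26), (238, 158, 24), (242, 159, 25), (246, 158, 25), (250, 157, 27), (254, 156, 26), (258, 157, 27)]
```

```bash
python3 - <<'E'
from h import *
np.set_printoptions(precision=4,suppress=True)
c=calibration("wrist")
print("end top",plane(c,325,204.5,.1535),"end bottom",plane(c,325,188.5,.1205),"trough far rim",plane(c,325,153,.018),plane(c,325,157,.018))
E
```

```text
end top [ 0.442  -0.1264  0.1535] end bottom [ 0.4422 -0.1272  0.1205] trough far rim [ 0.4429 -0.12    0.018 ] [ 0.4429 -0.1237  0.018 ]
```

>>> carry_out:
  motion:
    - [0.9,-0.0035,0.0005,0.04,0,0,0.0007]
    - [0.9,-0.0035,0.0005,0.09,0,0,0.0007]
    - [0.9,-0.0035,0.0005,0.135,0,0,0.0007]
    - [0.9,-0.0035,0.0005,0.165,0,0,0.0007]
    - [0.9,-0.0035,0.0005,0.18,0,0,0.0007]
    - [0.9,-0.0035,0.0005,0.186,0,0,0.0007]
    - [0.9,-0.0035,0.0005,0.186,0,0,0.0007]
    - [0.9,-0.0035,0.0005,0.186,0,0,0.0007]
    - [0.9,-0.0035,0.0005,0.186,0,0,0.0007]

```text
clock: 25.8
tool_pos: [0.443, -0.1637, 0.0232]
eef_rot: [0.0, 0.703, 0.711, 0.0]
force: [-0.6, 0.7, -0.7]
opening: 0.0325
gripper_force: 20.0
```

>>> carry_out:
  motion:
    - [-0.1,0,0,0,0,0,0]
    - [-0.1,0,0,0,0,0,0]
    - [-0.1,0,0,0,0,0,0]
    - [-0.1,0,0,0,0,0,0]
    - [-0.1,0,0,-0.03,0,0,0]
    - [-0.1,0,0,-0.08,0,0,0]
    - [-0.1,0,0,-0.15,0,0,0]
    - [-0.1,0,0,-0.22,0,0,0]
    - [-0.1,0,0,-0.26,0,0,0]
    - [-0.1,0,0,-0.26,0,0,0]

```text
clock: 26.63
tool_pos: [0.445, -0.1644, 0.1833]
eef_rot: [0.004, 0.704, 0.711, 0.002]
force: [1.1, -0.6, 0.2]
opening: 0.0485
gripper_force: 0.0
```

```bash
python3 - <<'E'
from h import *
a=grab_frame("wrist");b=grab_frame("side");print(state()["clock"],state()["opening"],state()["tool_pos"])
A=cv2.resize(a[40:240,200:400],(400,400),interpolation=2);B=b[130:330,220:420];B=cv2.resize(B,(400,400),interpolation=2)
save("final",np.hstack([A,B]))
E
```

```text
26.7333 0.048459861485535174 [ 0.44260855 -0.16469305  0.17941167]
```

View pics/final.png

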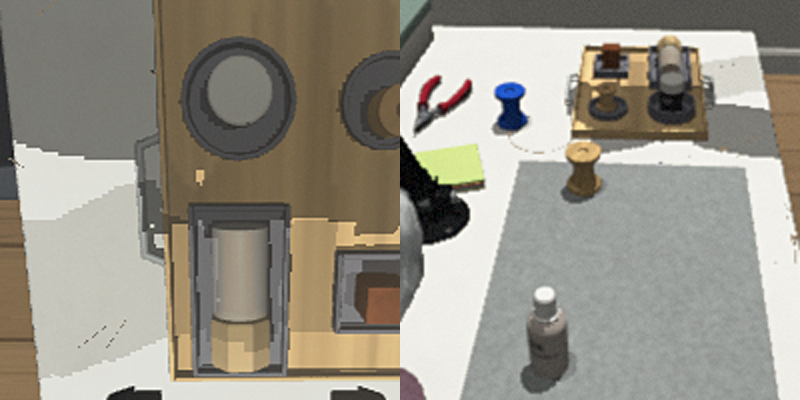

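All four parts are in their holders: pot upright at (240,90), spool and block standing, jar in the trough from (240,225) to (240,370). The big spool and the bottle stand where they were. One numeric check that the jar's cap end isn't riding on the trough wall.

```bash
python3 - <<'E'
from h import *
np.set_printoptions(precision=4,suppress=True)
c=calibration("wrist");f=grab_frame("wrist")
d=f[130:240,320].astype(int)
print([(130+i,int(x.mean()),int(x[0]-x[2])) for i,x in enumerate(d)][::2])
A=plane(c,320,153.5,.041);B=plane(c,320,226,.041);B2=plane(c,320,226,.025)
print(A,B,B2,A[1]-B[1],A[1]-B2[1],"rims",plane(c,320,142,.018),plane(c,320,228,.018))
E
```

```text
[(130, 94, 43), (132, 94, 43), (134, 95, 42), (136, 94, 42), (138, 94, 43), (140, 94, 43), (142, 55, 6), (144, 80, 2), (146, 77, 2), (148, 77, 1), (150, 76, 0), (152, 72, 9), (154, 72, 7), (156, 152, 19), (158, 147, 29), (160, 149, 31), (162, 150, 31), (164, 150, 29), (166, 149, 28), (168, 151, 30), (170, 150, 27), (172, 150, 30), (174, 152, 28), (176, 149, 30), (178, 150, 29), (180, 150, 28), (182, 151, 29), (184, 150, 29), (186, 150, 30), (188, 151, 28), (190, 152, 29), (192, 151, 29), (194, 154, 29), (196, 152, 27), (198, 151, 27), (200, 160, 26), (202, 69, 23), (204, 142, 55), (206, 146, 62), (208, 147, 59), (210, 146, 59), (212, 177, 76), (214, 176, 74), (216, 174, 74), (218, 176, 73), (220, 177, 74), (222, 176, 75), (224, 180, 76), (226, 183, 78), (228, 135, -8), (230, 178, 92), (232, 225, 1), (234, 223, 5), (236, 222, 6), (238, 221, 7)]
[ 0.439  -0.1281  0.041 ] [ 0.4396 -0.2075  0.041 ] [ 0.4395 -0.2142  0.025 ] 0.07944733217183 0.08611572836215875 rims [ 0.4388 -0.1188  0.018 ] [ 0.4395 -0.2197  0.018 ]
```

```bash
python3 -c "
from cell import *
print(sign_off())"
```

```text
the job is handed in; nothing more can be done
None
```

The kit is packed and the job handed in at about 27 s: spool in the low ring, block in the square well, pot upright in the deep cup and jar lengthwise in the trough, with the big spool and tall bottle left standing; the block's first grip missed without tipping it, and I regripped it.

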